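# Set the double lid on the pickle crock, burp it and take off the outer lid

### The arm

A 6-joint arm with a two-finger parallel gripper is mounted at the origin on the work surface. World frame = base frame: x ahead of the robot, y to its left, z up, the work surface at z = 0. Lengths are in mm, angles in rad, forces in N, time in s.
With the tool pointing down it reaches from about 250 to 725 mm from the base axis. Payload 9.7 kg.
Tool frame: the origin (TCP) lies midway between the tips of the shut fingers; the grasp point (between the pads) lies manip.hold_point_z behind it (manip.hold_point_z is the distance from the TCP to the grasp point, in mm); z points along the fingers, x is the direction in which the jaws open and shut, and the axes are right-handed (so a half turn about z gives the same grasp; the last joint's range is limited). The gripper opens to 85 mm and grips with 20 to 120 N. Pads are 22 mm wide; open, the fingers measure 114 mm over their backs; the gripper's body (76 mm by 85 mm) begins 54 mm behind the grasp point. The pads swing forward as they close: fully open they stand 13 mm farther back than shut.
Start: joints at [1.149, 0.087, 0.176, 1.66, 0, 1.571], TCP at [225.169, 501.793, 231.284] pointing down, gripper open.
Joint ranges: [-3.13, 3.13], [-0.85, 1.81], [-1.15, 1.24], [-2.2, 2.28], [-1.44, 1.52], [-3.14, 3.14]. Speed limits (rad/s): [2.22, 2.22, 2.57, 3.14, 3.14, 3.14].

### API

Orientations are given as [roll, pitch, yaw] about the fixed x, y, z axes, in that order (R = Rz(yaw) Ry(pitch) Rx(roll)).
In Python, from cell import manip gives the robot as it stands. The module is installed in compiled form; this text tells all that it offers.
- The arm moves only by the tool move_arm, never from a script. Its argument "motion" is a list of rows, each a list of 7 numbers: the shift along the tool's x, y, z in m, then the turn, a rotation vector about the tool's x, y, z in degrees, then the opening in per cent of the stroke, from 0 (shut) to 100 (fully open). In form: [[tx, ty, tz, ax, ay, az, jaw], ...]. A call has 1 to 10 rows; each row shifts and turns the commanded pose from where the row before left it, along the tool's axes as they then stand; what a row does not reach is not made up. A row lasts 1/8 s, in which the tool goes at most 62.5 mm and 10.7 degrees, less where a joint would pass 70% of its speed; a pose out of reach is approached as far as the arm can. A call is refused whole if a number of a shift passes 0.0625 or a number of a turn 10.7, either way. A call with a gripper value outside its range is refused whole. The fingers move at their own pace and stop on an object; "squeeze" is the grip in N (left out, the last holds). Time passes only in rows, so rows that do not move let the fingers close. It gives the time, the measured TCP pose, the force and the opening at its end, in the units of the state.
- manip.observe(): the state, without advancing time (a new reading comes with each control period).
- manip.capture(name): name is "scene" or "side" or "wrist"; returns a dict with "pixels" (480x640x3 uint8, red, green, blue), "camera_matrix" (3x3 intrinsics, pixels), "origin" and "orientation" of the camera in the world. Camera axes: x right, y down, z forward; pixel columns grow to the right and rows downward; lengths in mm; the calibration is good to about 2 mm. A picture is of the moment at which its call begins. There is no depth.
- manip.sign_off(): hands the job in, once; it reports no verdict.
The state is a dict: "time": time; "joint_pos": joint angles; "dq": joint speeds; "tau": joint torques, N m; "tool_pos": TCP position; "ee_rot": TCP orientation; "ft_force": force on the tool from outside, world axes, zero at the start; "moment": the same for the moment, N m; "grip_width": opening from 0.0 (shut) to 1.0 (fully open).
Only numpy, scipy, OpenCV 4.12 (cv2) and the standard library are available. Lean on these libraries where they do the work, as an engineer would, in place of code of your own. Each camera call takes 0.05 s, during which the arm holds its last target.

### The job

Pick up the nested pair of lids together by the inner lid's black knob and set it gently into the steel pickle crock, the inner lid down on the ledge and the outer lid on the rim. With both lids on, push the sprung black knob fully down to let the trapped air out; then take the steel outer lid by its collar, lift it straight up by about 12 cm without disturbing the inner lid, and finish while still holding it there level above the crock. Leave the jar, spoon and bowl alone.

Things in the scene. Friction and masses are not known exactly. Their poses are not given: they have to be found in the camera images.
- inner_lid: Inner press lid: white plastic disc 132 mm across and 6 mm thick, with a boss 84 mm across up to 20 mm above its underside and the black vent knob standing on its axis. Origin: centre of its underside, z up along the axis. At the start it lies flat on the wooden board with the outer lid resting on its boss (outer lid's origin 20 mm above this one). About 0.3 kg without the knob. Round: yaw does not matter.
- knob_top (a point): Centre of the top face of the black vent knob, a cylinder 26 mm across that stands through the outer lid's collar. When up it is 78 mm above the inner lid's underside: 26 mm above the collar's top while the outer lid rests on the boss, 21 mm when both lids are seated in the crock. The knob can be gripped across its sides above the collar, and lifting it carries both lids.
- vent_knob (a joint): Stroke of the sprung vent knob into the inner lid: 0 up, 0.008 m fully down (positive is down). The spring pushes it up with 4 N at the top and 8 N at full stroke; it comes back when let go.
- outer_lid: Steel outer lid: disc 178 mm across and 4 mm thick, a skirt hanging 10 mm below the disc around the edge (172 mm inside), and an upright open collar in the middle: 44 mm outside, 32 mm inside, its top 32 mm above the disc's underside. Origin: centre of the disc's underside, z up. About 0.28 kg; sits loosely (3 mm play) around the knob. To lift it alone, grip the collar across its outside, with the knob standing up between the fingers. Round: yaw does not matter.
- crock: Fixed upright round steel crock, 156 mm across, open on top, rim 110 mm above the table, 148 mm inside. A ledge ring 85 mm above the table (hole 122 mm) carries the inner lid (origin then at height 85 mm); the rim carries the outer lid (origin then at 110 mm). While the pair is lowered the outer lid meets the rim first and the inner lid goes 5 mm further. Gherkins lie below the ledge. Origin: centre of its underside on the table.
- board: Fixed wooden board 200 x 200 x 12 mm on which the lids lie at the start, centred. Origin: centre of its underside on the table.
- jar: Bystander: closed glass jar, 64 mm across, 95 mm tall. Origin: centre of its underside.
- spoon: Bystander: serving spoon 240 mm long lying on the table along its x axis. Origin near its middle, underside.
- bowl: Bystander: red plastic bowl 140 mm across, 65 mm tall. Origin: centre of its underside.

How it is judged (in metres and radians):
On the way, in this order (a step that is already met when the one before it is completed fails the run):
1. both lids seated in the crock: inner lid on the ledge, outer lid on the rim (height (world z) of inner_lid between 0.081 and 0.089 m and horizontal distance between each of inner_lid, outer_lid and crock below 0.014 m and angle between each of inner_lid, outer_lid's own z axis and vertical below 0.06 rad and height (world z) of outer_lid between 0.106 and 0.114 m), for 0.2 s.
2. with both lids on, the knob is pushed fully down (all of step 1 and value of joint vent_knob above 0.0068 m), for 0.2 s.
3. the outer lid is lifted clear above the knob while the inner lid stays seated (height (world z) of outer_lid above 0.19 m and height (world z) of inner_lid between 0.081 and 0.089 m and horizontal distance between inner_lid and crock below 0.014 m and angle between inner_lid's own z axis and vertical below 0.06 rad), for 0.2 s.
At the end, for the whole second after the job is handed in: Inner lid on the ledge (height within 4 mm, 14 mm of centre, tilt under 0.06 rad), knob up within 1.5 mm, untouched; outer lid gripped (over 1 N), at rest (30 mm/s), its disc 80 to 210 mm above the rim, within 50 mm of the axis, tilt under 0.2 rad, touching neither inner lid nor crock (all of step 3 and value of joint vent_knob below 0.0015 m and height (world z) of outer_lid below 0.32 m and horizontal distance between outer_lid and crock below 0.05 m and angle between outer_lid's own z axis and vertical below 0.2 rad and contact force between the fingers and outer_lid above 1 N and contact force between each of outer_lid, the arm, the fingers and inner_lid below 0.1 N and contact force between outer_lid and crock below 0.1 N and linear speed of outer_lid below 0.03 m/s); the arm keeps its last pose, push and grip.
It fails at once if the outer lid is parted from the inner lid (origins over 34 mm apart in height) while the inner lid is not lying in place on the ledge, or is lifted over 6 mm or tilted over 0.1 rad (z of outer_lid in the frame of inner_lid above 0.034 m and (height (world z) of inner_lid above 0.091 m or horizontal distance between inner_lid and crock above 0.016 m or angle between inner_lid's own z axis and vertical above 0.1 rad)).
It fails at once if the lids are dropped: let go over the crock while the inner lid is more than 20 mm above the ledge (horizontal distance between inner_lid and crock below 0.08 m and height (world z) of inner_lid above 0.105 m and contact force between the fingers and inner_lid below 0.01 N).
It fails at once if the inner lid is tipped by more than 0.5 rad (angle between inner_lid's own z axis and vertical above 0.5 rad).
It fails at once if the jar, spoon or bowl is pushed more than 30 mm (distance of any of jar, spoon, bowl from where it was at the start of the episode above 0.03 m).
It also fails if it takes over 58 s, if anything falls off the work surface, if the arm or the gripper's body presses on something with over 40 N, if the wrist force passes 120 N, or if a joint passes its speed limit or range.

## Working session

There is one attempt and no reset: what is moved stays moved. The work goes in short steps, Python scripts to look and compute and a tool call to move; the robot and the scene stay as the last step left them, time stands still between calls to the robot, and variables do not carry over. Pictures are saved under pics/ and viewed, and the job is handed in when it is done.

Besides the shell and the picture viewer there is one more tool, called after ">>>" as name(argument=value, ...), one argument or row to a line, values as JSON. move_arm: Moves the arm, as the interface text tells. Its arguments: {"type":"object","properties":{"motion":{"type":"array","items":{"type":"array","items":{"type":"number"}}},"squeeze":{"type":"number"}},"required":["motion"]}

```bash
ls; mkdir -p pics
python3 - <<'E'
from cell import manip
import cv2,numpy as np,pickle
print(manip.observe(), manip.hold_point_z)
for n in ["scene","side","wrist"]:
    c=manip.capture(n)
    cv2.imwrite(f"pics/{n}0.png",c["pixels"][:,:,::-1]); pickle.dump(c,open(f"{n}0.pkl","wb"))
    print(n,c["camera_matrix"],c["origin"],c["orientation"])
E
```

```text
pics
{'time': 0.0, 'joint_pos': array([1.14900351e+00, 8.74402215e-02, 1.75150195e-01, 1.65981024e+00,
       4.47587030e-07, 1.57083158e+00]), 'dq': array([ 6.90264359e-04, -1.76757229e-03,  1.03617821e-03,  7.60325608e-04,
       -4.51037632e-05, -7.21330792e-04]), 'tau': array([ 1.35663231e-03, -5.20398760e+01,  4.64792633e+01,  1.69150456e-02,
        1.37671914e-04, -1.41935061e-05]), 'tool_pos': array([225.07416637, 501.58670325, 230.60223181]), 'ee_rot': array([-3.14159225e+00,  1.30393550e-03,  1.14896826e+00]), 'ft_force': array([-0.00744468, -0.06611704, -0.21816959]), 'moment': array([-0.01845766,  0.03246379, -0.00058579]), 'grip_width': 1.0028934943068821} 18.700000000000003
scene [[547.09438197   0.         317.11698384]
 [  0.         547.09438197 232.43159942]
 [  0.           0.           1.        ]] [1090.36713957  643.53256633  944.02522562] [-2.36973325e+00 -9.00456041e-04  2.49756842e+00]
side [[440.97940097   0.         323.70282165]
 [  0.         440.97940097 239.17532012]
 [  0.           0.           1.        ]] [  85.80094455 -884.17028839  792.77649471] [-2.1726162  -0.01989642 -0.53546087]
wrist [[414.08526118   0.         323.36658253]
 [  0.         414.08526118 243.65030945]
 [  0.           0.           1.        ]] [164.06368656 529.95978087 372.78478416] [2.87426454e+00 9.39426534e-04 1.15012102e+00]
```

View pics/scene0.png

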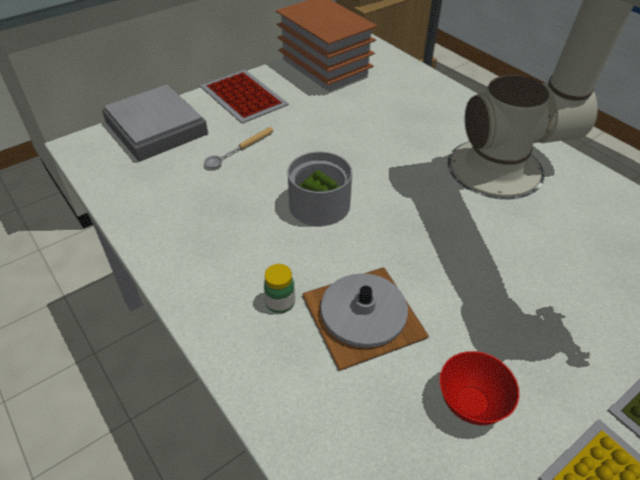

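View pics/side0.png

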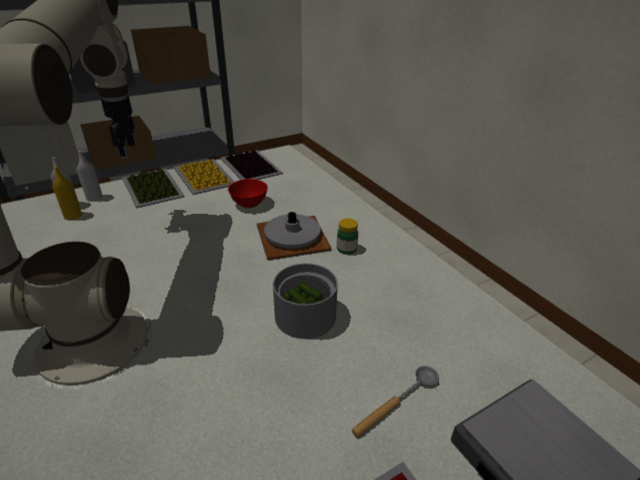

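View pics/wrist0.png

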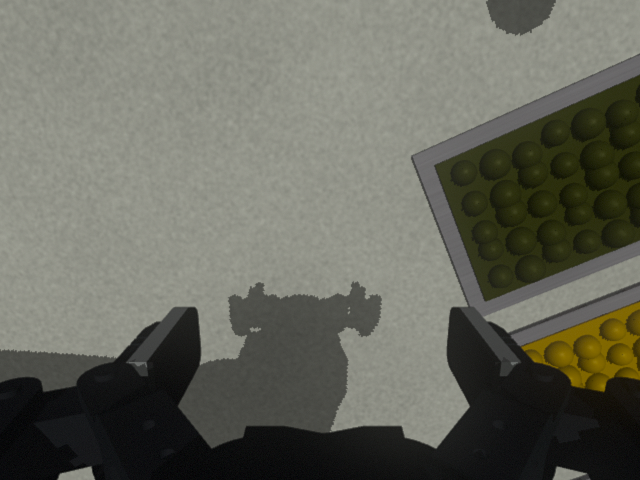

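Scene view: the knob top is near (365,289) and the crock rim centre near (320,168). Side view: the knob top is near (292,214) and the crock rim near (306,276). I'll zoom in to refine these.

Run:
```python
import cv2,numpy as np
s=cv2.imread("pics/scene0.png");d=cv2.imread("pics/side0.png")
def z(im,x,y,w,h,k): return cv2.resize(im[y:y+h,x:x+w],None,fx=k,fy=k,interpolation=cv2.INTER_CUBIC)
a=z(s,280,140,80,90,5);b=z(s,330,275,80,90,5)
c=z(d,265,255,80,90,5);e=z(d,255,200,80,90,5)
cv2.imwrite("pics/z1.png",np.hstack([a,b]));cv2.imwrite("pics/z2.png",np.hstack([c,e]))
```

```text
(no output)
```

View pics/z1.png

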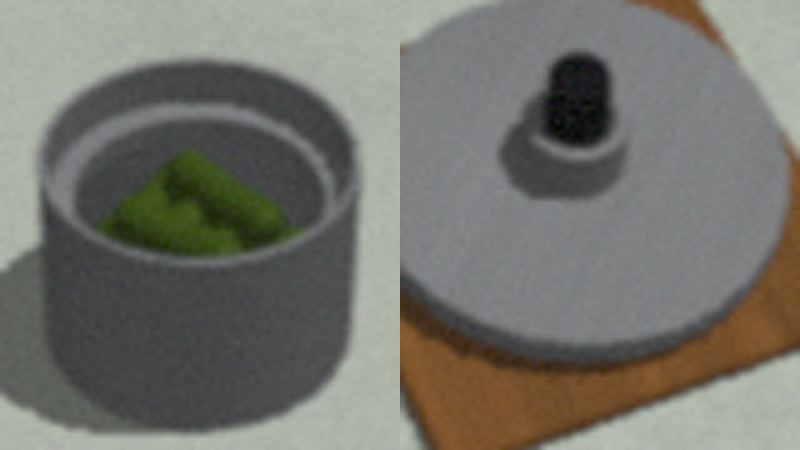

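View pics/z2.png

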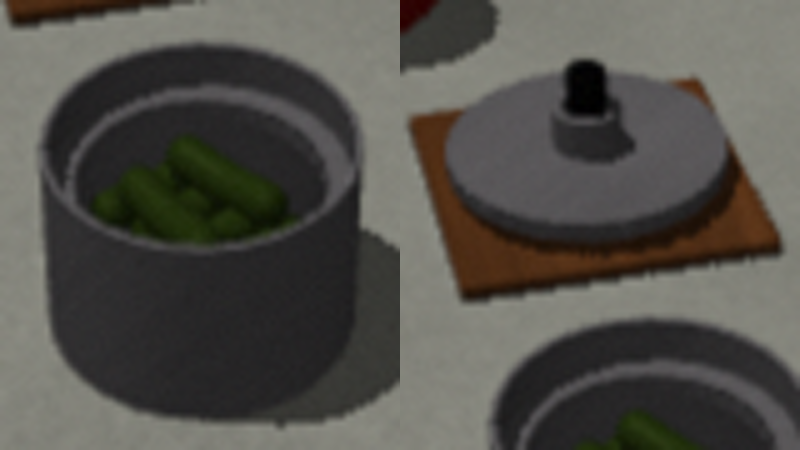

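```bash
cat > h.py <<'E'
import numpy as np,pickle,cv2
from scipy.optimize import least_squares
from scipy.spatial.transform import Rotation as R
def proj(c,P):
    M=R.from_euler('xyz',c["orientation"]).as_matrix()
    q=(np.atleast_2d(P)-c["origin"])@M
    return q[:,:2]/q[:,2:]*np.array([c["camera_matrix"][0,0],c["camera_matrix"][1,1]])+c["camera_matrix"][:2,2]
def tri(obs):
    r=least_squares(lambda p:np.concatenate([proj(c,p)[0]-uv for c,uv in obs]),[450,200,100.]); return r.x,r.fun
def circ(p,r):
    t=np.linspace(0,2*np.pi,361); return np.c_[p[0]+r*np.cos(t),p[1]+r*np.sin(t),np.full(361,p[2])]
def ext(c,p,r):
    q=proj(c,circ(p,r)); return np.array([q[:,0].min(),q[:,0].max(),q[:,1].min(),q[:,1].max()])
E
python3 - <<'E'
from h import *
s=pickle.load(open("scene0.pkl","rb"));d=pickle.load(open("side0.pkl","rb"))
o=.4
print(tri([(s,[365.8-o,289.4-o]),(d,[292-o,214.2-o])]))
es=np.array([287.6,352.2,151.4,193.6])-o; ed=np.array([272.8,337.4,263.4,305.4])-o
f=lambda p:np.r_[ext(s,p[:3],p[3])-es,ext(d,p[:3],p[3])-ed]
r=least_squares(f,[430,0,110,78.]);print(r.x,r.fun)
r=least_squares(lambda p:f(np.r_[p,78]),[430,0,110.]);print(r.x,r.fun)
E
```

```text
(array([606.27202011, 159.69603555,  86.77412197]), array([-0.04085532,  0.00716328, -0.06321947, -0.01123345]))
[ 473.27192661 -168.18253587  106.53351706   77.6191086 ] [-0.25485289 -0.03436044  0.42538079 -0.34004836 -0.26588167 -0.02191454
 -0.04617541 -0.01039117]
[ 473.28486912 -168.16131175  106.54367979] [-0.41367423  0.12658647  0.3346039  -0.22574276 -0.42561827  0.1368254
 -0.14666613  0.09511147]
```

```bash
cat > plan.py <<'E'
# print rows from current (or given) pose to target: python3 plan.py x y z yaw n
import sys,numpy as np
from cell import manip
from scipy.spatial.transform import Rotation as R
def plan(p0,R0,p1,R1,n):
    rows=[];Rc=R0;p=p0.copy()
    rv=(R0.inv()*R1).as_rotvec(); step=R.from_rotvec(rv/n)
    for i in range(n):
        t=np.round(Rc.inv().apply((p1-p)/(n-i))/1000,4); a=np.round(np.degrees(rv/n),2)
        rows.append([*map(float,t),*map(float,a)])
        p=p+Rc.apply(t)*1000; Rc=Rc*R.from_rotvec(np.radians(a))
    return rows
if __name__=="__main__":
    o=manip.observe(); x,y,z,w=map(float,sys.argv[1:5]); n=int(sys.argv[5])
    print(o['time'],o['tool_pos'].round(1),o['ee_rot'].round(4),o['ft_force'].round(1),round(o['grip_width'],3))
    for r in plan(o['tool_pos'],R.from_euler('xyz',o['ee_rot']),np.array([x,y,z]),R.from_euler('xyz',[np.pi,0,w]),n): print(r)
E
python3 - <<'E'
from h import *
s=pickle.load(open("scene0.pkl","rb"));d=pickle.load(open("side0.pkl","rb"))
print(tri([(s,[279,268]),(d,[348,223])]));print(tri([(s,[479,380]),(d,[248,187])]))
E
python3 plan.py 580 170 230 0.3 10
```

```text
(array([718.27238295,  18.56814301,  97.32614342]), array([-0.50755334,  0.00650331, -0.73792559, -0.00771276]))
(array([568.05947051, 425.1376303 ,  67.51726095]), array([-0.51516701,  0.17052402, -1.01121093, -0.34247931]))
0.15 [225.1 501.6 230.8] [-3.1416e+00  1.0000e-03  1.1490e+00] [ 0.3  0.5 -0.3] 0.995
[-0.0157, 0.046, 0.0001, 0.0, 0.01, 4.86]
[-0.0118, 0.0471, 0.0001, 0.0, 0.01, 4.86]
[-0.0077, 0.0479, 0.0001, 0.0, 0.01, 4.86]
[-0.0037, 0.0484, 0.0001, 0.0, 0.01, 4.86]
[0.0005, 0.0486, 0.0001, 0.0, 0.01, 4.86]
[0.0046, 0.0484, 0.0001, 0.0, 0.01, 4.86]
[0.0086, 0.0478, 0.0001, 0.0, 0.01, 4.86]
[0.0127, 0.0469, 0.0001, 0.0, 0.01, 4.86]
[0.0166, 0.0456, 0.0, 0.0, 0.01, 4.86]
[0.0204, 0.0441, 0.0001, 0.0, 0.01, 4.86]
```

>>> move_arm(
  motion=[
    [-0.0157,0.046,0,0,0,4.86,100],
    [-0.0118,0.0471,0,0,0,4.86,100],
    [-0.0077,0.0479,0,0,0,4.86,100],
    [-0.0037,0.0484,0,0,0,4.86,100],
    [0.0005,0.0486,0,0,0,4.86,100],
    [0.0046,0.0484,0,0,0,4.86,100],
    [0.0086,0.0478,0,0,0,4.86,100],
    [0.0127,0.0469,0,0,0,4.86,100],
    [0.0166,0.0456,0,0,0,4.86,100],
    [0.0204,0.0441,0,0,0,4.86,100],
  ],
  squeeze=40,
)

```text
time: 1.4
tool_pos: [581.0, 168.9, 231.0]
ee_rot: [-3.142, 0.0, 0.298]
ft_force: [0.2, 0.8, 0.8]
grip_width: 1.0
```

```bash
cat > look.py <<'E'
import sys,pickle,cv2
from cell import manip
for n in sys.argv[2:]:
    c=manip.capture(n);pickle.dump(c,open(f"{n}{sys.argv[1]}.pkl","wb"));cv2.imwrite(f"pics/{n}{sys.argv[1]}.png",c["pixels"][:,:,::-1])
o=manip.observe();print(o['time'],o['tool_pos'].round(1),o['ee_rot'].round(4),o['ft_force'].round(1),round(o['grip_width'],3))
E
python3 look.py 1 wrist
```

```text
1.45 [584.1 165.3 229.9] [3.1398e+00 2.0000e-04 2.9090e-01] [-1.2 -3.  -0.6] 0.999
```

View pics/wrist1.png

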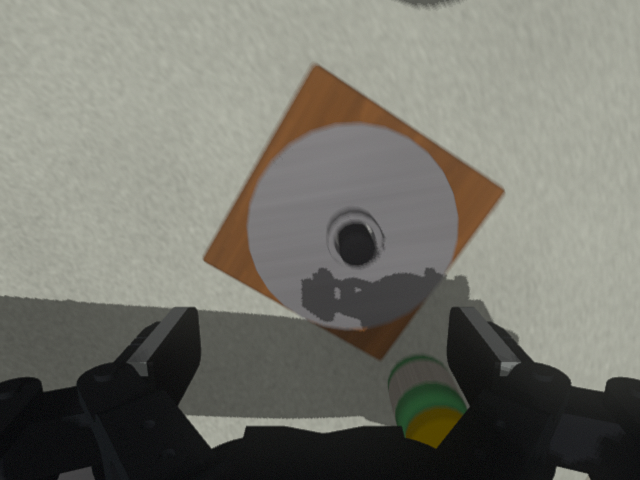

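The wrist view shows the knob top near (357,244) and the full disc around (353,226). The arm was still settling, so I'll let it stop and look again.

>>> move_arm(
  motion=[
    [0,0,0,0,0,0,100],
    [0,0,0,0,0,0,100],
  ],
)

```text
time: 1.7
tool_pos: [579.6, 170.6, 231.2]
ee_rot: [-3.141, 0.0, 0.302]
ft_force: [-0.3, 0.2, 0.1]
grip_width: 1.001
```

```bash
python3 look.py 2 wrist
python3 - <<'E'
from h import *
w=pickle.load(open("wrist2.pkl","rb")); im=w["pixels"].astype(np.uint8)
g=im.max(2)
m=((g<45)).astype(np.uint8); m[:180]=0;m[290:]=0;m[:,:320]=0;m[:,400:]=0
n,l,st,ce=cv2.connectedComponentsWithStats(m)
for i in range(1,n):
    if st[i,4]>100: print(st[i],ce[i])
cv2.imwrite("pics/wz2.png",cv2.resize(im[190:290,300:410,::-1],None,fx=6,fy=6,interpolation=cv2.INTER_NEAREST))
print(proj(w,[[606.3,159.7,90]]),w["origin"],w["orientation"])
print("ext",ext(w,[606.3,159.7,90],13))
E
```

```text
1.75 [579.5 170.9 231.4] [-3.1414e+00  1.0000e-04  3.0220e-01] [0.  0.1 0. ] 1.003
[ 338  223   37   45 1300] [355.52230769 244.78153846]
[[354.24227929 255.19295883]] [559.54696175 235.15589498 373.32636397] [ 2.87487953e+00 -1.95153759e-04  3.02819172e-01]
ext [336.05386166 372.43871604 237.57804489 272.40470963]
```

View pics/wz2.png

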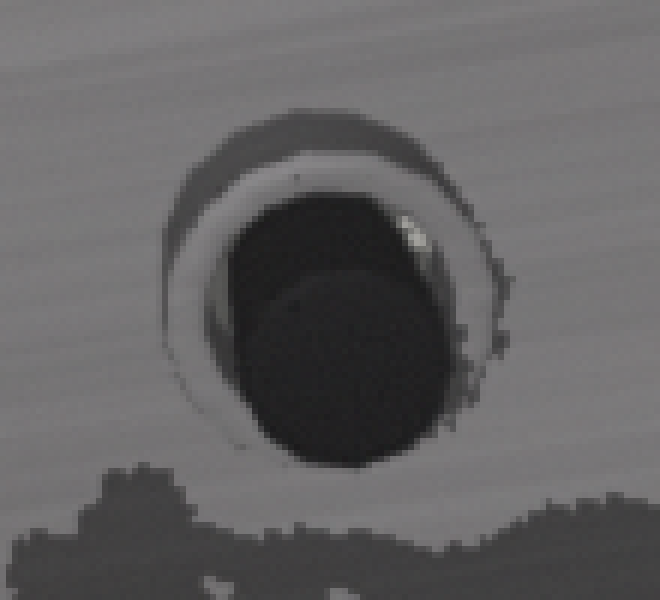

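Run:
```python
from h import *
s=pickle.load(open("scene0.pkl","rb"));d=pickle.load(open("side0.pkl","rb"));w=pickle.load(open("wrist2.pkl","rb"))
S=(s,[365.4,289.]);D=(d,[291.6,213.8]);W=(w,[357.6,250.9])
for o in ([S,D,W],[S,W],[D,W]): print(tri(o))
def at(c,uv,z):
    r=least_squares(lambda p:proj(c,[*p,z])[0]-uv,[600,160.]);return r.x
for c,uv in (S,D,W): print(at(c,np.array(uv),90))
```

```text
(array([607.89497981, 162.52763161,  87.54604487]), array([ 0.28762073,  1.05357887, -0.02084023, -0.77487181, -0.25322115,
        0.3415782 ]))
(array([607.66280273, 163.23737281,  89.9876969 ]), array([0.68997496, 0.45696191, 0.02724977, 0.29953844]))
(array([608.38621729, 162.19273   ,  85.00180673]), array([ 0.18835698, -0.05840313, -0.03671305, -0.02814909]))
[608.0173065  161.55153698]
[604.0329253  154.77425679]
[607.57121661 163.44555932]
```

```bash
python3 plan.py 607.7 163 125 0.3 4
```

```text
1.75 [579.5 170.9 231.4] [-3.1414e+00  1.0000e-04  3.0220e-01] [0.  0.1 0. ] 1.003
[0.0062, 0.004, 0.0266, -0.0, 0.0, 0.03]
[0.0061, 0.004, 0.0266, -0.0, 0.0, 0.03]
[0.0062, 0.004, 0.0266, -0.0, 0.0, 0.03]
[0.0061, 0.0039, 0.0266, -0.0, 0.0, 0.03]
```

>>> move_arm(
  motion=[
    [0.0062,0.004,0.0266,0,0,0,100],
    [0.0062,0.004,0.0266,0,0,0,100],
    [0.0062,0.004,0.0266,0,0,0,100],
    [0.006,0.004,0.0266,0,0,0,100],
    [0,0,0,0,0,0,100],
    [0,0,0,0,0,0,100],
    [0,0,0,0,0,0,100],
  ],
)

```text
time: 2.62
tool_pos: [608.6, 162.7, 126.7]
ee_rot: [3.142, -0.002, 0.301]
ft_force: [0.2, 0.5, 0.2]
grip_width: 1.001
```

```bash
python3 look.py 3 wrist; python3 plan.py 607.7 163 72 0.3 3
```

```text
2.675 [608.6 162.6 126.4] [ 3.1415e+00 -2.0000e-03  3.0120e-01] [0.6 0.6 0.2] 0.995
2.675 [608.6 162.6 126.4] [ 3.1415e+00 -2.0000e-03  3.0120e-01] [0.6 0.6 0.2] 0.995
[-0.0003, -0.0002, 0.0181, 0.0, -0.04, 0.02]
[-0.0002, -0.0002, 0.0182, 0.0, -0.04, 0.02]
[-0.0003, -0.0003, 0.0181, 0.0, -0.04, 0.02]
```

View pics/wrist3.png

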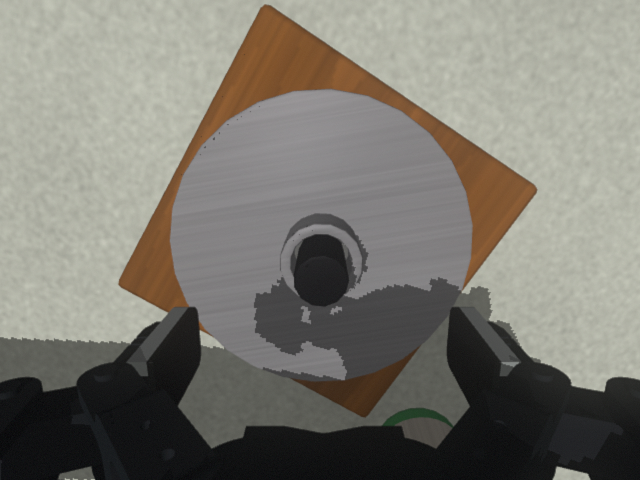

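The knob top is at about (321,281), midway between the fingers (their midline is near 323). I'll check y by projecting it.

Run:
```python
from h import *
w=pickle.load(open("wrist3.pkl","rb"));w2=pickle.load(open("wrist2.pkl","rb"))
print(ext(w,[607.7,163,90],13))
im=w["pixels"]; cv2.imwrite("pics/wz3.png",cv2.resize(im[215:315,265:375,::-1],None,fx=6,fy=6,interpolation=cv2.INTER_NEAREST))
```

```text
[292.86845059 349.50790986 254.68481058 307.94907538]
```

View pics/wz3.png

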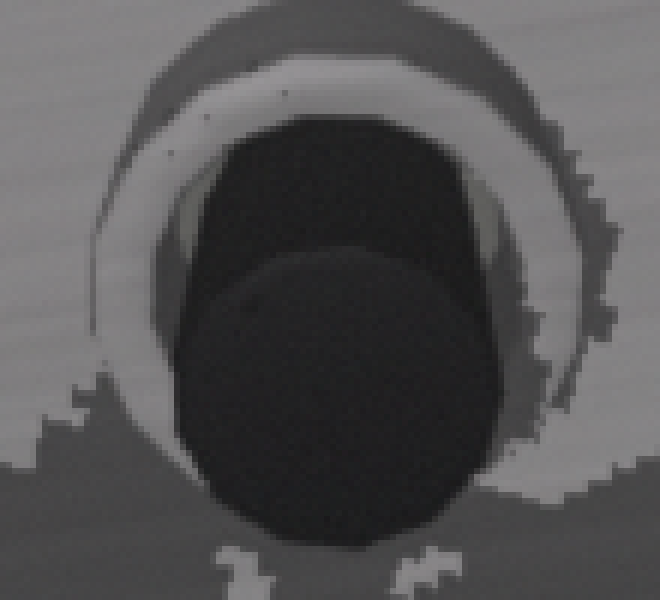

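>>> move_arm(
  motion=[
    [-0.0003,-0.0002,0.018,0,0,0,100],
    [-0.0003,-0.0002,0.018,0,0,0,100],
    [-0.0003,-0.0002,0.018,0,0,0,100],
    [0,0,0,0,0,0,100],
    [0,0,0,0,0,0,0],
    [0,0,0,0,0,0,0],
    [0,0,0,0,0,0,0],
    [0,0,0,0,0,0,0],
    [0,0,0,0,0,0,0],
    [0,0,0,0,0,0,0],
  ],
  squeeze=60,
)

```text
time: 3.92
tool_pos: [607.4, 162.5, 71.3]
ee_rot: [3.142, -0.001, 0.301]
ft_force: [-0.8, -0.2, 4.1]
grip_width: 0.275
```

```bash
python3 look.py 4 wrist scene
```

```text
4.025 [607.4 162.5  71.1] [ 3.1415e+00 -5.0000e-04  3.0070e-01] [-1.7  0.8  4.3] 0.279
```

View pics/wrist4.png

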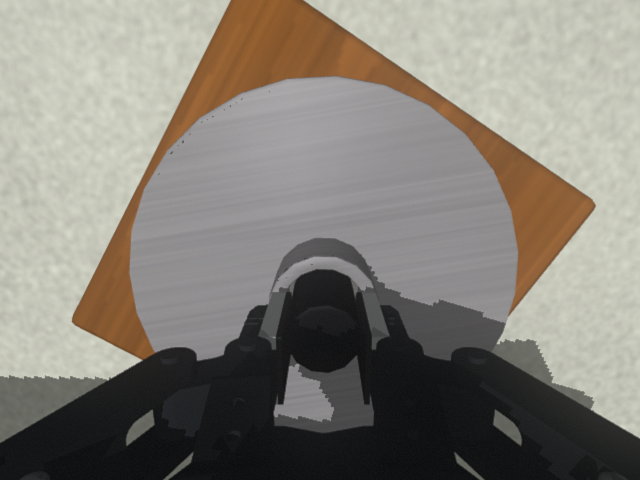

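The knob is held (opening 0.28). Next is a slow lift and a check.

>>> move_arm(
  motion=[
    [0,0,-0.01,0,0,0,0],
    [0,0,-0.01,0,0,0,0],
    [0,0,-0.015,0,0,0,0],
    [0,0,-0.025,0,0,0,0],
    [0,0,-0.03,0,0,0,0],
    [0,0,-0.03,0,0,0,0],
    [0,0,-0.02,0,0,0,0],
    [0,0,0,0,0,0,0],
  ],
  squeeze=60,
)

```text
time: 5.03
tool_pos: [607.9, 162.7, 213.2]
ee_rot: [3.141, -0.003, 0.301]
ft_force: [0.6, -0.7, -5.8]
grip_width: 0.276
```

```bash
python3 look.py 5 wrist side scene
```

```text
5.175 [607.  162.4 209.8] [-3.1415e+00  1.5000e-03  3.0070e-01] [-0.3 -0.4 -6.6] 0.282
```

View pics/side5.png

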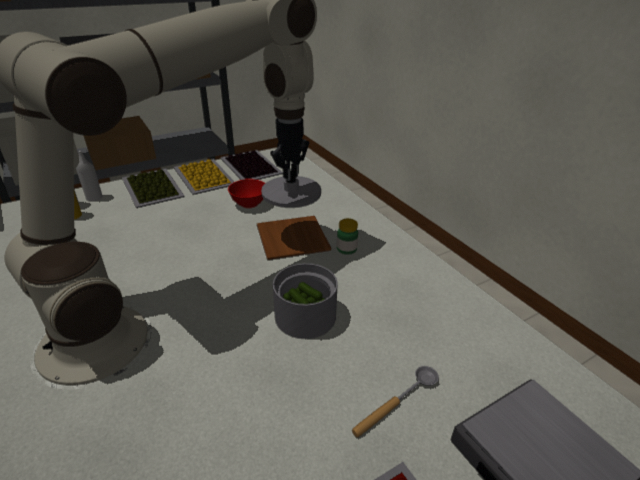

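View pics/wrist5.png

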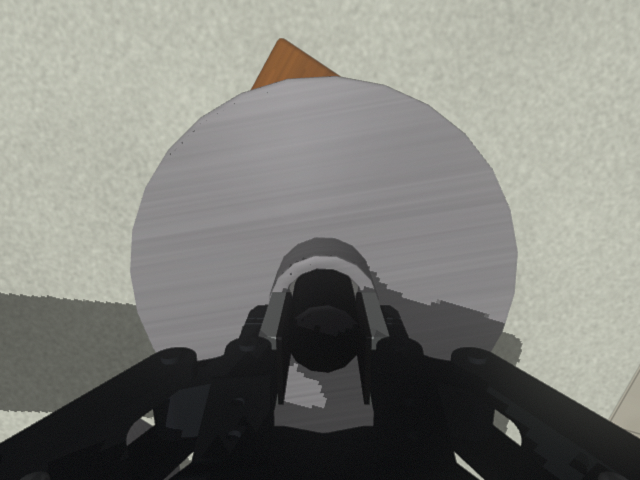

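```bash
python3 plan.py 473.3 -168.2 212 -0.35 10;python3 plan.py 473.3 -168.2 212 0.3 10
```

```text
5.175 [607.  162.4 209.8] [-3.1415e+00  1.5000e-03  3.0070e-01] [-0.3 -0.4 -6.6] 0.282
[-0.0226, 0.0276, -0.0002, 0.0, 0.01, 3.73]
[-0.0207, 0.029, -0.0002, 0.0, 0.01, 3.73]
[-0.0188, 0.0303, -0.0002, 0.0, 0.01, 3.73]
[-0.0168, 0.0315, -0.0002, 0.0, 0.01, 3.73]
[-0.0147, 0.0325, -0.0002, 0.0, 0.01, 3.73]
[-0.0125, 0.0334, -0.0002, 0.0, 0.01, 3.73]
[-0.0103, 0.0341, -0.0002, 0.0, 0.01, 3.73]
[-0.0081, 0.0347, -0.0002, 0.0, 0.01, 3.73]
[-0.0058, 0.0352, -0.0002, 0.0, 0.01, 3.73]
[-0.0036, 0.0355, -0.0002, 0.0, 0.01, 3.73]
5.175 [607.  162.4 209.8] [-3.1415e+00  1.5000e-03  3.0070e-01] [-0.3 -0.4 -6.6] 0.282
[-0.0226, 0.0276, -0.0002, -0.0, 0.01, 0.0]
[-0.0226, 0.0276, -0.0002, -0.0, 0.01, 0.0]
[-0.0225, 0.0276, -0.0002, -0.0, 0.01, 0.0]
[-0.0226, 0.0276, -0.0002, -0.0, 0.01, 0.0]
[-0.0225, 0.0276, -0.0002, -0.0, 0.01, 0.0]
[-0.0226, 0.0276, -0.0002, -0.0, 0.01, 0.0]
[-0.0225, 0.0276, -0.0002, -0.0, 0.01, 0.0]
[-0.0226, 0.0277, -0.0002, -0.0, 0.01, 0.0]
[-0.0225, 0.0276, -0.0002, -0.0, 0.01, 0.0]
[-0.0226, 0.0277, -0.0003, -0.0, 0.01, 0.0]
```

The pair came up level: the wrist view looks the same as before the lift, and the load is 6.6 N. Next I carry it over the crock.

>>> move_arm(
  motion=[
    [-0.009,0.011,0,0,0,0,0],
    [-0.018,0.022,0,0,0,0,0],
    [-0.027,0.033,0,0,0,0,0],
    [-0.0316,0.0387,0,0,0,0,0],
    [-0.0316,0.0387,0,0,0,0,0],
    [-0.0316,0.0387,0,0,0,0,0],
    [-0.0316,0.0387,0,0,0,0,0],
    [-0.0226,0.0276,0,0,0,0,0],
    [-0.0136,0.0166,0,0,0,0,0],
    [-0.009,0.011,0,0,0,0,0],
  ],
)

```text
time: 6.42
tool_pos: [472.3, -169.2, 210.5]
ee_rot: [-3.141, 0.001, 0.299]
ft_force: [0.1, -0.8, -5.1]
grip_width: 0.279
```

>>> move_arm(
  motion=[
    [0,0,0,0,0,0,0],
    [0,0,0,0,0,0,0],
    [0,0,0,0,0,0,0],
  ],
)

```text
time: 6.8
tool_pos: [473.7, -167.3, 210.8]
ee_rot: [-3.141, 0.0, 0.302]
ft_force: [-0.3, 0.0, -5.9]
grip_width: 0.279
```

```bash
python3 look.py 6 scene side;  python3 - <<'E'
import cv2,numpy as np
s=cv2.imread("pics/scene6.png");d=cv2.imread("pics/side6.png")
f=lambda im,x,y:cv2.resize(im[y:y+140,x:x+100],None,fx=4,fy=4,interpolation=cv2.INTER_CUBIC)
cv2.imwrite("pics/z6.png",np.hstack([f(s,270,90),f(d,255,200)]))
E
```

```text
6.9 [ 473.8 -167.4  210.8] [-3.1414e+00  1.0000e-04  3.0170e-01] [ 0.1  0.3 -6. ] 0.281
```

View pics/z6.png

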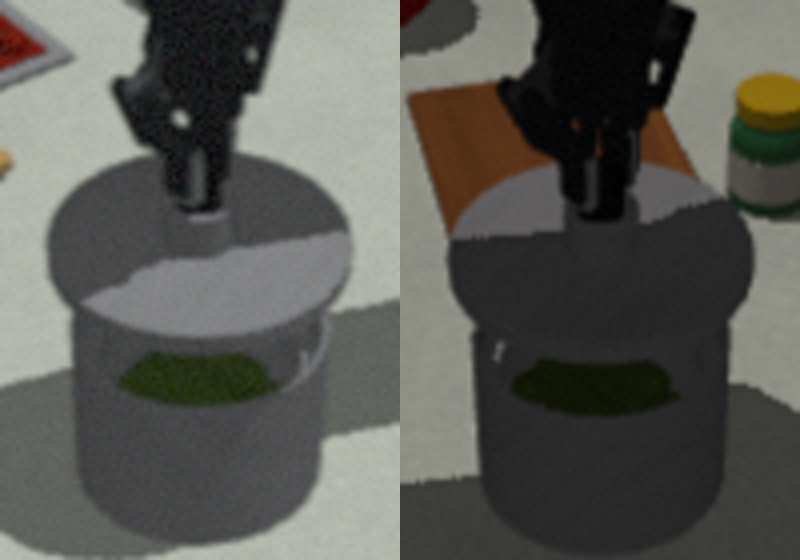

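Run:
```python
from h import *
s=pickle.load(open("scene0.pkl","rb"));d=pickle.load(open("side0.pkl","rb"))
es=np.array([281.75,358.5,128])-.375; ed=np.array([255+49/4,255+354/4,200+162/4])-.375
f=lambda p:np.r_[ext(s,p,89)[:3]-es,ext(d,p,89)[:3]-ed]
r=least_squares(f,[473,-168,175.]);print(r.x,r.fun)
for dz in (0,-3.5):
    r=least_squares(lambda p:f([*p,175.5+dz]),[473,-168.]);print(r.x,r.fun)
o=.4
es2=np.array([287.6,352.2,151.4,193.6])-o; ed2=np.array([272.8,337.4,263.4,305.4])-o
for z in (110,106.5):
    r=least_squares(lambda p:np.r_[ext(s,[*p,z],78)-es2,ext(d,[*p,z],78)-ed2],[473,-168.]);print(r.x,r.fun)
```

```text
[ 473.76164043 -168.10106064  169.46072277] [-0.56937021 -0.30424146  0.18439908 -0.80098733 -0.07474164 -0.12584453]
[ 474.07427071 -167.82262509] [-0.73618758 -0.18861002 -1.8000904  -0.86924556  0.09087943 -2.2209731 ]
[ 473.89103399 -167.98732915] [-0.63943995 -0.25597114 -0.64925564 -0.82984801 -0.0051926  -1.00443069]
[ 473.38581174 -168.24025565] [-0.52344375  0.14018206 -0.78085818 -1.35579536 -0.44035699  0.24363896
 -1.22124376 -1.03480073]
[ 473.28360479 -168.16029167] [-0.41228822  0.12641728  0.34868094 -0.21148285 -0.42543205  0.13547711
 -0.13311612  0.10935462]
```

The lid axis matches the crock axis to within about 1 mm in the same cameras. I'll lower it gently.

>>> move_arm(
  motion=[
    [0,0,0.006,0,0,0,0],
    [0,0,0.01,0,0,0,0],
    [0,0,0.01,0,0,0,0],
    [0,0,0.01,0,0,0,0],
    [0,0,0.008,0,0,0,0],
    [0,0,0.006,0,0,0,0],
    [0,0,0.004,0,0,0,0],
    [0,0,0.002,0,0,0,0],
    [0,0,0,0,0,0,0],
    [0,0,0,0,0,0,0],
  ],
)

```text
time: 8.15
tool_pos: [473.7, -168.0, 155.2]
ee_rot: [3.141, -0.0, 0.301]
ft_force: [-0.6, 0.1, -6.0]
grip_width: 0.274
```

>>> move_arm(
  motion=[
    [0,0,0.002,0,0,0,0],
    [0,0,0.002,0,0,0,0],
    [0,0,0.002,0,0,0,0],
    [0,0,0.001,0,0,0,0],
    [0,0,0,0,0,0,0],
  ],
)

```text
time: 8.78
tool_pos: [473.6, -168.0, 148.0]
ee_rot: [3.141, -0.0, 0.301]
ft_force: [0.5, 0.8, -3.4]
grip_width: 0.276
```

```bash
python3 look.py 7 scene side;  python3 - <<'E'
import cv2,numpy as np
s=cv2.imread("pics/scene7.png");d=cv2.imread("pics/side7.png")
f=lambda im,x,y:cv2.resize(im[y:y+140,x:x+100],None,fx=4,fy=4,interpolation=cv2.INTER_CUBIC)
cv2.imwrite("pics/z7.png",np.hstack([f(s,270,90),f(d,255,200)]))
E
```

```text
8.875 [ 473.6 -168.   148.1] [ 3.1413e+00 -3.0000e-04  3.0070e-01] [-1.1 -0.9 -3.2] 0.279
```

View pics/z7.png

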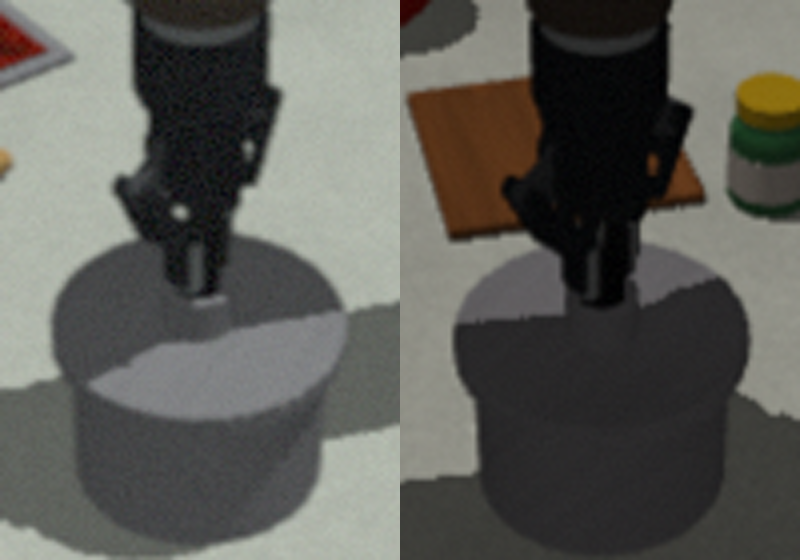

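The load fell from 6 N to 3.3 N, so the outer lid is on the rim. Next are the last few millimetres for the inner lid.

>>> move_arm(
  motion=[
    [0,0,0.001,0,0,0,0],
    [0,0,0.001,0,0,0,0],
    [0,0,0.001,0,0,0,0],
    [0,0,0,0,0,0,0],
  ],
)

```text
time: 9.38
tool_pos: [473.5, -168.0, 144.9]
ee_rot: [3.142, 0.0, 0.301]
ft_force: [-0.3, -0.3, -2.7]
grip_width: 0.278
```

>>> move_arm(
  motion=[
    [0,0,0.001,0,0,0,0],
    [0,0,0,0,0,0,0],
    [0,0,0,0,0,0,0],
  ],
)

```text
time: 9.75
tool_pos: [473.6, -168.0, 144.4]
ee_rot: [3.141, -0.0, 0.301]
ft_force: [-1.9, 1.0, 3.8]
grip_width: 0.279
```

The force is now +3.8 N upward, so the inner lid is seated. I'll release and rise.

>>> move_arm(
  motion=[
    [0,0,0,0,0,0,40],
    [0,0,0,0,0,0,60],
    [0,0,0,0,0,0,100],
    [0,0,0,0,0,0,100],
    [0,0,-0.02,0,0,0,100],
    [0,0,-0.03,0,0,0,100],
    [0,0,-0.02,0,0,0,100],
    [0,0,0,0,0,0,100],
    [0,0,0,0,0,0,100],
  ],
)

```text
time: 10.88
tool_pos: [473.4, -167.9, 212.9]
ee_rot: [-3.141, 0.001, 0.301]
ft_force: [0.8, -0.3, -0.7]
grip_width: 1.0
```

```bash
python3 look.py 8 wrist scene side;  python3 - <<'E'
import cv2,numpy as np
s=cv2.imread("pics/scene8.png");d=cv2.imread("pics/side8.png")
f=lambda im,x,y:cv2.resize(im[y:y+140,x:x+100],None,fx=4,fy=4,interpolation=cv2.INTER_CUBIC)
cv2.imwrite("pics/z8.png",np.hstack([f(s,270,90),f(d,255,200)]))
from h import *
w=pickle.load(open("wrist8.pkl","rb")); print(ext(w,[473.6,-168,163],13))
cv2.imwrite("pics/wz8.png",cv2.resize(w["pixels"][215:335,255:385,::-1],None,fx=5,fy=5,interpolation=cv2.INTER_NEAREST))
E
```

```text
11.025 [ 473.2 -167.8  212.8] [-3.1407e+00  1.3000e-03  3.0080e-01] [ 0.2  0.7 -0.2] 1.0
[296.93969276 349.9596322  248.22492825 298.36973409]
```

View pics/z8.png

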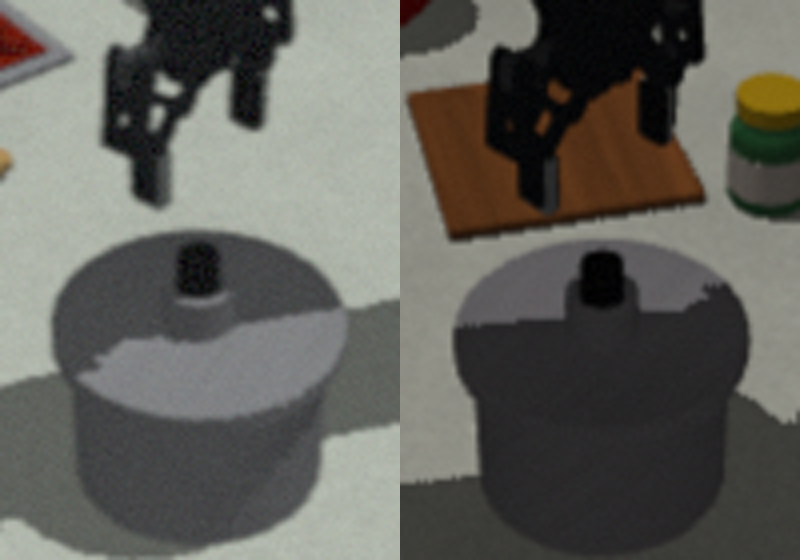

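View pics/wrist8.png

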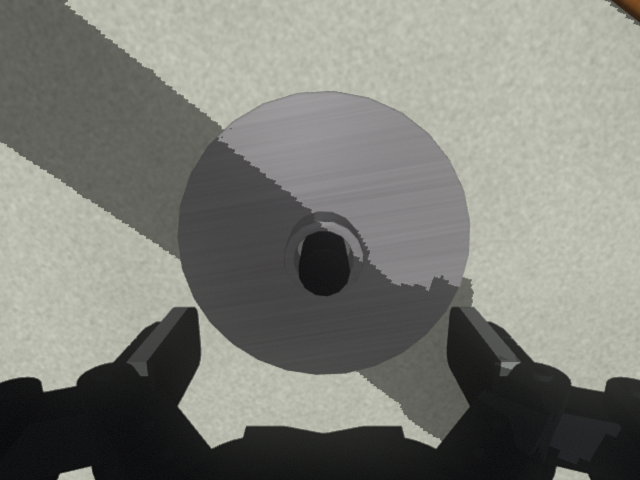

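View pics/wz8.png

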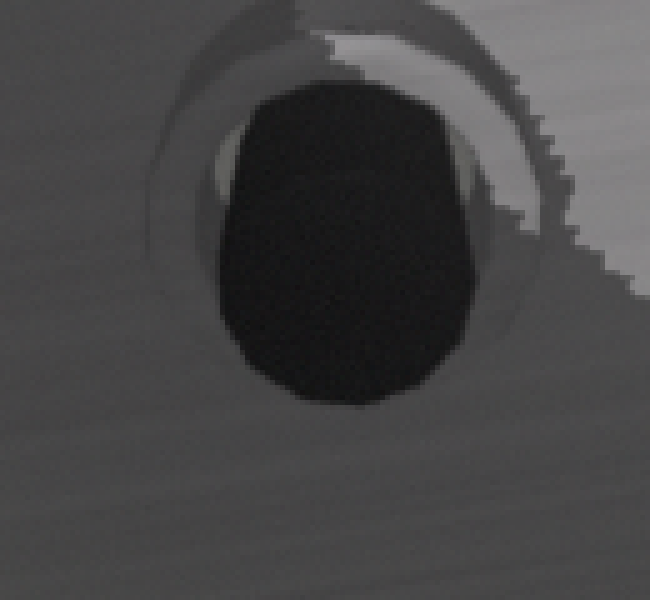

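Both views show the outer lid level on the rim with the knob up, centred in the collar. I'll shut the fingers and push the knob.

>>> move_arm(
  motion=[
    [0,0,0,0,0,0,0],
    [0,0,0,0,0,0,0],
    [0,0,0,0,0,0,0],
    [0,0,0,0,0,0,0],
    [0,0,0,0,0,0,0],
    [0,0,0.01,0,0,0,0],
    [0,0,0.015,0,0,0,0],
    [0,0,0.012,0,0,0,0],
    [0,0,0.006,0,0,0,0],
    [0,0,0,0,0,0,0],
  ],
  squeeze=40,
)

```text
time: 12.28
tool_pos: [473.3, -167.9, 170.3]
ee_rot: [-3.141, 0.001, 0.301]
ft_force: [-0.0, 0.8, 0.4]
grip_width: -0.0
```

>>> move_arm(
  motion=[
    [0,0,0.002,0,0,0,0],
    [0,0,0.002,0,0,0,0],
    [0,0,0.002,0,0,0,0],
    [0,0,0.002,0,0,0,0],
    [0,0,0.002,0,0,0,0],
    [0,0,0,0,0,0,0],
  ],
)

```text
time: 13.02
tool_pos: [473.6, -168.0, 161.2]
ee_rot: [3.141, -0.0, 0.301]
ft_force: [-0.7, -0.4, 4.8]
grip_width: -0.001
```

>>> move_arm(
  motion=[
    [0,0,0.002,0,0,0,0],
    [0,0,0.002,0,0,0,0],
    [0,0,0.001,0,0,0,0],
    [0,0,0,0,0,0,0],
  ],
)

```text
time: 13.52
tool_pos: [473.7, -168.0, 156.5]
ee_rot: [3.141, -0.001, 0.301]
ft_force: [-2.4, 0.6, 7.5]
grip_width: -0.002
```

>>> move_arm(
  motion=[
    [0,0,0.001,0,0,0,0],
    [0,0,0.001,0,0,0,0],
    [0,0,0,0,0,0,0],
    [0,0,0,0,0,0,0],
  ],
)

```text
time: 14.02
tool_pos: [473.7, -168.0, 155.0]
ee_rot: [3.141, -0.001, 0.301]
ft_force: [-2.7, 0.8, 11.0]
grip_width: 0.001
```

The force is 11 N, above the 8 N at full stroke, so the knob has bottomed. I'll add slightly more and hold.

>>> move_arm(
  motion=[
    [0,0,0.001,0,0,0,0],
    [0,0,0,0,0,0,0],
    [0,0,0,0,0,0,0],
    [0,0,0,0,0,0,0],
    [0,0,0,0,0,0,0],
  ],
)

```text
time: 14.65
tool_pos: [473.8, -168.1, 154.9]
ee_rot: [3.14, -0.002, 0.301]
ft_force: [-4.1, 1.8, 16.5]
grip_width: -0.001
```

```bash
python3 look.py 9 side
python3 - <<'E'
import cv2
d=cv2.imread("pics/side9.png");cv2.imwrite("pics/z9.png",cv2.resize(d[200:340,255:355],None,fx=4,fy=4,interpolation=cv2.INTER_CUBIC))
E
```

```text
14.7 [ 473.9 -168.1  155. ] [ 3.1401e+00 -2.1000e-03  3.0080e-01] [-4.7  2.3 16.3] -0.0
```

View pics/z9.png

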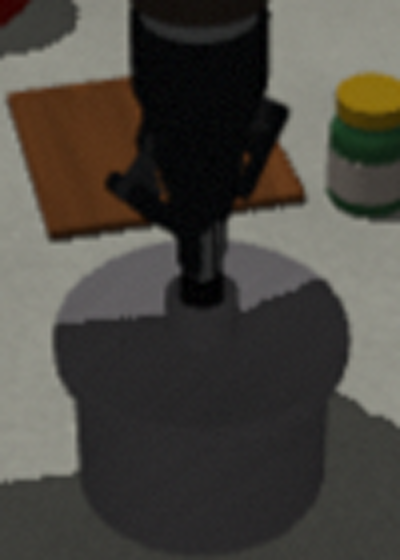

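The knob is fully down: z stays at 155 while the force rises to 16 N, and the lids are undisturbed. I'll retract and open.

>>> move_arm(
  motion=[
    [0,0,-0.005,0,0,0,0],
    [0,0,-0.01,0,0,0,0],
    [0,0,-0.02,0,0,0,0],
    [0,0,-0.015,0,0,0,0],
    [0,0,-0.01,0,0,0,100],
    [0,0,0,0,0,0,100],
    [0,0,0,0,0,0,100],
    [0,0,0,0,0,0,100],
    [0,0,0,0,0,0,100],
    [0,0,0,0,0,0,100],
  ],
)

```text
time: 15.95
tool_pos: [473.5, -167.9, 212.7]
ee_rot: [-3.141, 0.0, 0.301]
ft_force: [-0.9, 0.8, 0.8]
grip_width: 1.003
```

```bash
python3 look.py 10 wrist; python3 plan.py 473.4 -168 115 0.301 8;python3 - <<'E'
from h import *
w=pickle.load(open("wrist10.pkl","rb")); print(ext(w,[473.6,-168,163],13),ext(w,[473.6,-168,142],22))
cv2.imwrite("pics/wz10.png",cv2.resize(w["pixels"][205:325,255:385,::-1],None,fx=5,fy=5,interpolation=cv2.INTER_NEAREST))
E
```

```text
16.0 [ 473.5 -167.9  212.8] [-3.1415e+00  1.0000e-04  3.0080e-01] [-0.3  0.5  0.7] 1.002
16.0 [ 473.5 -167.9  212.8] [-3.1415e+00  1.0000e-04  3.0080e-01] [-0.3  0.5  0.7] 1.002
[-0.0, 0.0, 0.0122, -0.0, 0.0, -0.0]
[-0.0, 0.0, 0.0122, -0.0, 0.0, -0.0]
[-0.0, 0.0, 0.0122, -0.0, 0.0, -0.0]
[-0.0, 0.0, 0.0122, -0.0, 0.0, -0.0]
[-0.0, 0.0, 0.0122, -0.0, 0.0, -0.0]
[-0.0, 0.0, 0.0123, -0.0, 0.0, -0.0]
[-0.0001, 0.0, 0.0122, -0.0, 0.0, -0.0]
[-0.0, 0.0, 0.0123, -0.0, 0.0, -0.0]
[296.66263624 349.72445123 248.11653793 298.29562993] [282.35851582 364.02151066 220.66624795 298.58299387]
```

View pics/wz10.png

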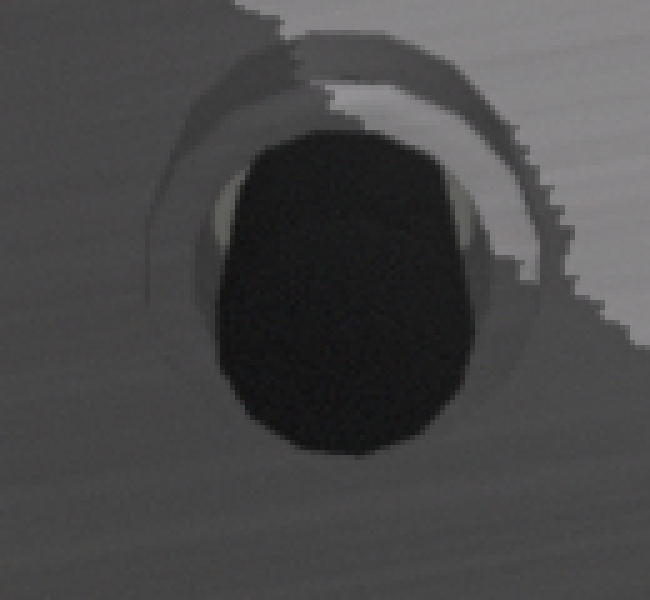

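The knob is back up and the collar is centred. I'll descend around the collar and grip it.

>>> move_arm(
  motion=[
    [0,0,0.01,0,0,0,100],
    [0,0,0.018,0,0,0,100],
    [0,0,0.02,0,0,0,100],
    [0,0,0.02,0,0,0,100],
    [0,0,0.015,0,0,0,100],
    [0,0,0.009,0,0,0,100],
    [0,0,0.004,0,0,0,100],
    [0,0,0,0,0,0,100],
    [0,0,0,0,0,0,100],
  ],
)

```text
time: 17.12
tool_pos: [473.8, -168.1, 117.5]
ee_rot: [3.141, -0.001, 0.301]
ft_force: [-0.2, 1.0, -0.0]
grip_width: 0.998
```

```bash
python3 look.py 11 wrist
```

```text
17.175 [ 473.8 -168.1  117.5] [ 3.1411e+00 -7.0000e-04  3.0080e-01] [-0.8 -0.3  0.5] 1.002
```

View pics/wrist11.png

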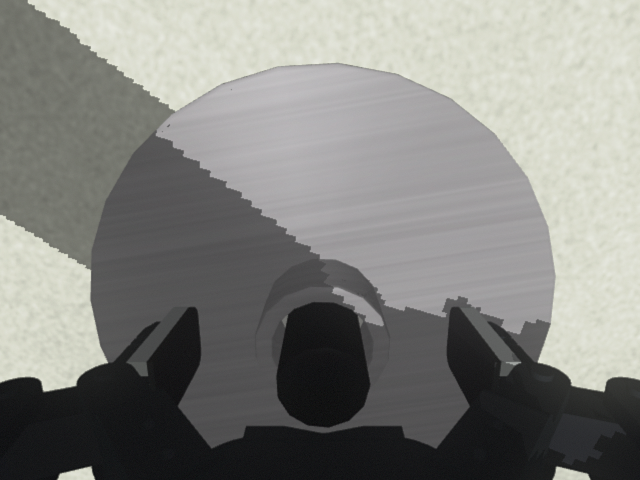

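The collar and knob sit centred between the open fingers. Now I close.

>>> move_arm(
  motion=[
    [0,0,0,0,0,0,0],
    [0,0,0,0,0,0,0],
    [0,0,0,0,0,0,0],
    [0,0,0,0,0,0,0],
    [0,0,0,0,0,0,0],
    [0,0,0,0,0,0,0],
  ],
  squeeze=40,
)

```text
time: 17.92
tool_pos: [473.5, -168.0, 117.3]
ee_rot: [3.141, -0.0, 0.301]
ft_force: [-1.1, -0.5, 4.8]
grip_width: 0.496
```

>>> move_arm(
  motion=[
    [0,0,-0.002,0,0,0,0],
    [0,0,-0.003,0,0,0,0],
    [0,0,0,0,0,0,0],
    [0,0,0,0,0,0,0],
  ],
)

```text
time: 18.42
tool_pos: [473.5, -167.9, 121.7]
ee_rot: [-3.141, 0.0, 0.301]
ft_force: [-0.8, -0.7, -2.8]
grip_width: 0.5
```

```bash
python3 look.py 12 wrist
```

```text
18.475 [ 473.5 -168.   121.7] [-3.1415e+00  3.0000e-04  3.0070e-01] [ 0.1  0.5 -2.6] 0.499
```

View pics/wrist12.png

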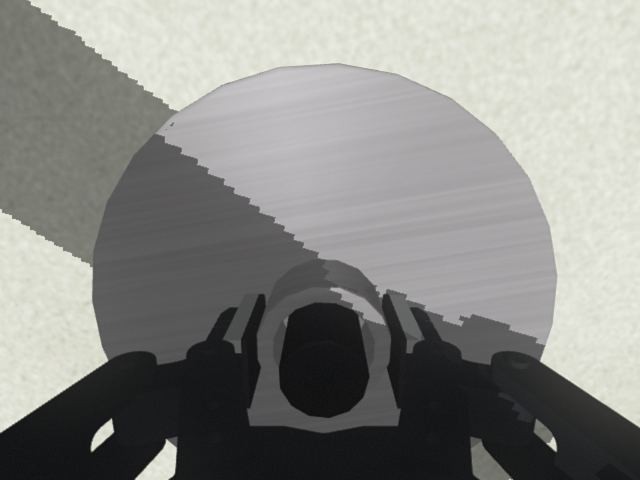

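The load is 2.7 N, which is the outer lid alone. I'll continue straight up.

>>> move_arm(
  motion=[
    [0,0,-0.006,0,0,0,0],
    [0,0,-0.01,0,0,0,0],
    [0,0,-0.015,0,0,0,0],
    [0,0,-0.018,0,0,0,0],
    [0,0,-0.018,0,0,0,0],
    [0,0,-0.018,0,0,0,0],
    [0,0,-0.014,0,0,0,0],
    [0,0,-0.01,0,0,0,0],
    [0,0,-0.005,0,0,0,0],
    [0,0,-0.002,0,0,0,0],
  ],
)

```text
time: 19.73
tool_pos: [473.5, -168.0, 237.9]
ee_rot: [-3.141, 0.0, 0.301]
ft_force: [0.1, -0.7, -2.8]
grip_width: 0.499
```

>>> move_arm(
  motion=[
    [0,0,0,0,0,0,0],
    [0,0,0,0,0,0,0],
    [0,0,0,0,0,0,0],
    [0,0,0,0,0,0,0],
  ],
)

```text
time: 20.23
tool_pos: [473.5, -167.9, 237.8]
ee_rot: [-3.141, 0.0, 0.301]
ft_force: [0.9, 0.1, -2.4]
grip_width: 0.5
```

```bash
python3 look.py 13 scene side wrist;  python3 - <<'E'
import cv2,numpy as np
s=cv2.imread("pics/scene13.png");d=cv2.imread("pics/side13.png")
f=lambda im,x,y:cv2.resize(im[y:y+150,x:x+100],None,fx=4,fy=4,interpolation=cv2.INTER_CUBIC)
cv2.imwrite("pics/z13.png",np.hstack([f(s,270,70),f(d,255,180)]))
E
```

```text
20.375 [ 473.6 -168.   237.8] [-3.1416 -0.      0.3008] [ 0.2  0.1 -2.8] 0.5
```

View pics/z13.png

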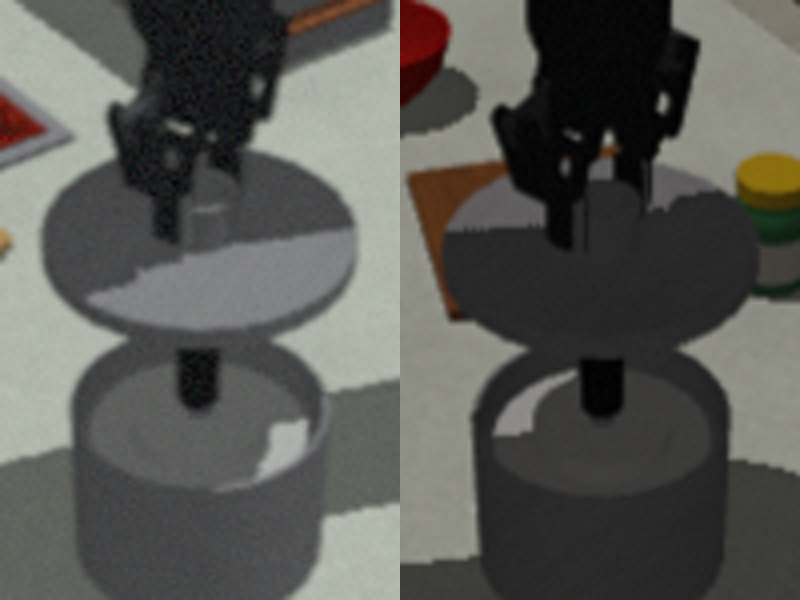

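View pics/wrist13.png

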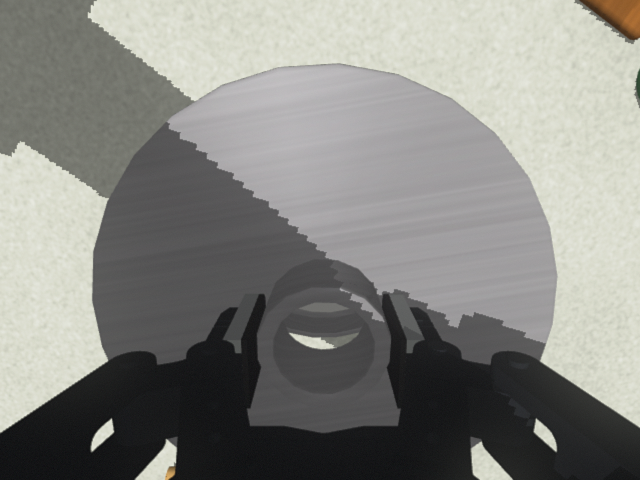

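The outer lid is held level about 120 mm above the rim. The inner lid lies level in the crock with its knob up. I'll hand in.

```bash
python3 -c "
from cell import manip
print(manip.sign_off())"
```

```text
the job is handed in; nothing more can be done
None
```

The job is done and handed in at about 20 s of the 58 s allowed; the sign-off reports no verdict.

- **Seating:** I lifted the nested lids by the knob and lowered them into the crock. The load fell from about 6 N to 3.3 N when the outer lid met the rim. It then turned to 3.8 N upward when the inner lid reached the ledge.
- **Venting:** I pushed the knob down until it stopped moving. The TCP held at z ≈ 155 mm, about 8 mm below the expected knob top, while the force rose to 16 N. The wrist picture after I let go showed the knob back up.
- **Final hold:** I gripped the outer lid by its collar and lifted it straight up by 120 mm. The load was about 2.7 N, the outer lid alone, and the opening held steady at 0.50. The last pictures show the outer lid level over the crock and the inner lid flat inside with its knob up. Nothing in my pictures showed the jar or bowl moved. I did not re-check the spoon, and the arm stayed well away from it.

**Disagreement:** heights found from the scene and side cameras alone came out about 3 mm low (knob top 86.8 mm against 90 mm, crock rim 106.5 mm against 110 mm). Their knob position was about 3.5 mm off the wrist camera's, so I used the wrist view for the grasp. To place the lids I compared lid and crock in the same two cameras, and they agreed to about 1 mm.

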